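# Prop open the computer case's lid

## Task

Open the computer case for service: pull the T-handled spring plunger beside the case up and twist it a quarter turn anticlockwise so that it rests retracted in its notch and no longer locks the lid stay. Then take the stay arm by its long handle, swing it up and over past over-centre until it stands against its stop, so that it holds the lid open by itself. Leave the mouse and the hard disk beside the case where they lie.

Things in the scene. Friction and masses are not known exactly. Their poses are not given: they have to be found in the camera images.
- case: Slim grey desktop computer case lying flat, fixed to the desk, beige front bezel towards its -x. Origin on the desk under the stay's pivot, z up; the chassis lies at x = -165 to 190, y = -332 to -28 mm, 88 mm high. Lid stay and plunger are at its +y side. Steel plunger bracket and collar: x -38 to 38, y 30 to 70 mm, top at 92 mm.
- lid (a joint): Cream sheet-steel lid (0.5 kg) on top of the case, underside at z = 90 mm, hinged along the case's far (+x) rim; it overhangs the +y side of the chassis, to y = -10 mm. rad: 0 closed, positive = front edge raised. It falls shut unless the stay holds it; with the stay at its stop it stands at about 0.47 (0.54 at its highest).
- stay (a joint): Lid stay: flat steel arm at the case's +y side, pivoted about the case's y axis at z = 45 mm. rad: 0 folded, arm level, pointing to the case's -x; grows as the arm swings up and over towards +x: 1.57 upright, 2.443 against its stop. The lid is highest at about 2.08 (dead centre); past 2.15 its weight presses the arm on to the stop. With the plunger down the arm has only about 0.12 rad of play.
- stay_handle (a point): Middle of the grasp zone of the stay's handle: black round bar 18 mm in diameter, parallel to the case's y axis at the arm's end, from 80 mm on the chassis side (-y) of this point to 45 mm beyond it. It is rigid with the arm, so it turns between the fingers as the arm swings. 45 mm above the desk when folded, 175 mm at its highest. The point turns with the arm.
- stay_hinge (a point): Fixed point on the stay's pivot axis, level with the handle point along that axis: the handle point circles about it at 130 mm radius in the case's x-z plane. A roller on the arm meets the lid from below at a stay angle of about 0.3 and lifts it; short of dead centre it falls back when let go. Moving the arm takes under 12 N at the handle.
- plunger_grip (a point): Middle of the plunger's black T grip: bar 64 mm long (along this point's y axis), 12 mm thick, 20 mm high (this point is 12 mm above its underside). At rest it is 120 mm above the desk and the bar lies along the case's y axis. The plunger's axis is vertical, at x = 0, y = 50 mm of the case.
- plunger_pull (a joint): Height of the plunger in m: 0 down (stay locked); limit 0.026. Spring pulls it down with 6 N at 0, 9 N at the top. At turn 0 it drops back down when released. Lifted above 0.0185 it clears the collar and can be turned; in the rest notch it sits at 0.016.
- plunger_turn (a joint): Turn of the plunger in rad about the vertical, positive anticlockwise seen from above, limits -0.12 and 1.7. 0: T bar along the case's y axis (pin in its slot, cannot turn while down). The rest notch is at 1.57 (bar along the case's x axis); let down anywhere between about 1.3 and 1.7 it sinks 2.5 mm into the notch and stays.
- mouse: Beige computer mouse, 110 x 62 x 28 mm, loose bystander near the stay. Origin under its centre.
- hard_drive: Aluminium hard disk, 147 x 100 x 26 mm, loose bystander near the stay. Origin under its centre.

How it is judged:
By the outcome, as a careful person would: the job done as asked, in the order asked, and still so for the second after the job is handed in, with the robot touching nothing.
It also fails if it takes over 58 s, if anything falls off the work surface, if the arm or the gripper's body presses on something with over 40 N, if the wrist force passes 120 N, or if a joint passes its speed limit or range.

## Robot

A 6-joint arm with a two-finger parallel gripper is mounted at the origin on the work surface. World frame = base frame: x ahead of the robot, y to its left, z up, the work surface at z = 0. Lengths are in m, angles in rad, forces in N, time in s.
With the tool pointing down it reaches from about 0.25 to 0.725 m from the base axis. Payload 4 kg.
Tool frame: the origin (TCP) lies between the finger pads; the fingertips stand 17 mm ahead of it and the grasp point (between the pads) lies 2 mm behind it; z points along the fingers, x is the direction in which the jaws open and shut, and the axes are right-handed (so a half turn about z gives the same grasp; the last joint's range is limited). The gripper opens to 85 mm and grips with 20 to 120 N. Pads are 22 mm wide; open, the fingers measure 114 mm over their backs; the gripper's body (76 mm by 85 mm) begins 54 mm behind the grasp point. The pads swing forward as they close: fully open they stand 13 mm farther back than shut.
Start: joints at [-1.284, 0.241, 0.005, 1.335, 0, 1.571], TCP at [0.141, -0.48, 0.248] pointing down, gripper open.
Joint ranges: [-2.72, 2.72], [-1.05, 1.87], [-1.09, 1.28], [-1.99, 2.15], [-1.42, 1.44], [-3.14, 3.14]. Speed limits (rad/s): [2.79, 2.79, 3.14, 3.14, 3.14, 3.14].

## Interface

Orientations are given as a unit quaternion [x, y, z, w].
In Python, from workcell import telemetry, cams, workorder gives the robot as it stands. The module is installed in compiled form; this text tells all that it offers.
- The arm moves only by the tool apply_moves, never from a script. Its argument "moves" is a list that holds one entry, the list of rows, each a list of 4 numbers: the shift along the tool's x, y, z in mm, then the turn about the tool's z in degrees. A call has exactly 10 rows; each row shifts and turns the pose as measured when the row begins, along the tool's axes as they then stand; what a row does not reach is not made up. A row lasts 1/10 s, in which the tool goes at most 50 mm and 8.59 degrees, less where a joint would pass 70% of its speed; a pose out of reach is approached as far as the arm can. A call with a gripper value outside its range is refused whole. "hand" is the gripper's target within -1 to 1 (fully open at 1, half-way at 0, shut at -1), set as the call begins (left out, the last holds). The fingers move at their own pace and stop on an object; the grip force is fixed at half the most. Time passes only in rows, so rows that do not move let the fingers close, or fill a call up. It gives the time, the measured TCP pose, the force and the opening at its end, in the units of the state.
- telemetry.get_obs(): the state, without advancing time (a new reading comes with each control period).
- cams.camera(name): name is "scene" or "top" or "wrist"; returns a dict with "color" (384x512x3 uint8, red, green, blue), "fovy" (degrees; the focal length in pixels is half the picture's height over the tangent of half this angle, whatever the lens; pixels are square), "cx", "cy" (the principal point, pixels), "camera_from_world" (4x4, takes a point from world to camera coordinates). Camera axes: x right, y down, z forward; pixel columns grow to the right and rows downward; lengths in m; the calibration is good to about 2 mm. A picture is of the moment at which its call begins. There is no depth.
- workorder.job_done(): hands the job in, once; it reports no verdict.
The state is a dict: "clock": time; "joint_pos": joint angles; "joint_vel": joint speeds; "tau": joint torques, N m; "eef_pos": TCP position; "tool_rot": TCP orientation; "ft_force": force on the tool from outside, world axes, zero at the start; "ft_torque": the same for the moment, N m; "grip_width": finger opening in m.
Only numpy, scipy, OpenCV 4.12 (cv2) and the standard library are available. Lean on these libraries where they do the work, as an engineer would, in place of code of your own. Each camera call takes 0.05 s, during which the arm holds its last target. There are 200 camera calls.

## Working session

There is one attempt and no reset: what is moved stays moved. The work goes in short steps, Python scripts to look and compute and a tool call to move; the robot and the scene stay as the last step left them, time stands still between calls to the robot, and variables do not carry over. Pictures are saved under pics/ and viewed, about 8 in all and at most 12, crops included, and the job is handed in when it is done.

Besides the shell and the picture viewer there is one more tool, called after "Emit:" as name(argument=value, ...), one argument or row to a line, values as JSON. apply_moves: Moves the arm, as the interface text tells. Its arguments: {"type":"object","properties":{"moves":{"type":"array"},"hand":{"type":"number"}},"required":["moves"]}

```bash
mkdir -p pics; cat > h.py <<'E'
import numpy as np, cv2
from workcell import telemetry, cams, workorder
def snap(n,f):
    c=cams.camera(n); cv2.imwrite('pics/'+f,c['color'][:,:,::-1]); np.savez('pics/'+f+'.npz',**c); return c
def cam(f): return dict(np.load('pics/'+f+'.npz'))
def ray(c,u,v):
    f=192/np.tan(np.radians(float(c['fovy']))/2); M=c['camera_from_world']
    d=M[:3,:3].T@np.array([(u-c['cx'])/f,(v-c['cy'])/f,1]); o=-M[:3,:3].T@M[:3,3]; return o,d
def onz(c,u,v,z):
    o,d=ray(c,u,v); return o+d*(z-o[2])/d[2]
def proj(c,p):
    f=192/np.tan(np.radians(float(c['fovy']))/2); M=c['camera_from_world']
    q=M[:3,:3]@np.array(p)+M[:3,3]; return q[0]/q[2]*f+c['cx'],q[1]/q[2]*f+c['cy']
E
python3 - <<'E'
from h import *
a=snap('scene','s1.png');b=snap('top','t1.png')
import cv2
cv2.imwrite('pics/t1b.png',cv2.resize(b['color'][:,:,::-1],(800,600),interpolation=cv2.INTER_CUBIC))
cv2.imwrite('pics/s1b.png',cv2.resize(a['color'][:,:,::-1],(800,600),interpolation=cv2.INTER_CUBIC))
o=telemetry.get_obs();print(o)
for c in(a,b):print(c['fovy'],c['cx'],c['cy'],ray(c,256,192))
E
```

```text
{'clock': 0.1, 'joint_pos': array([-1.28400108e+00,  2.41295780e-01,  3.88087641e-03,  1.33519751e+00,
        8.21140381e-06,  1.57079645e+00]), 'joint_vel': array([-0.00062445, -0.0011047 ,  0.00256985, -0.00064717, -0.00043557,
        0.0011984 ]), 'tau': array([ 5.59982400e-04, -3.73137581e+01,  2.53010416e+01,  1.08833757e-02,
        2.70852132e-05,  3.66211168e-06]), 'eef_pos': array([ 0.14129431, -0.47907566,  0.24753122]), 'tool_rot': array([ 8.00899069e-01, -5.98798678e-01, -7.24793530e-04, -5.47023968e-04]), 'ft_force': array([-0.52018995, -0.0302282 , -0.19814936]), 'ft_torque': array([ 0.01345588,  0.01939304, -0.01126989]), 'grip_width': 0.08537766859873647}
47.67114169385334 255.2719327245458 189.0883868665572 (array([1.19328654, 0.22351995, 0.82023231]), array([-0.64702009, -0.11881388, -0.75319052]))
54.384479335968194 251.33753560816922 187.59704391445464 (array([0.39744857, 0.08161546, 0.86887503]), array([ 0.22659622, -0.00946538, -0.97409395]))
```

View pics/t1b.png

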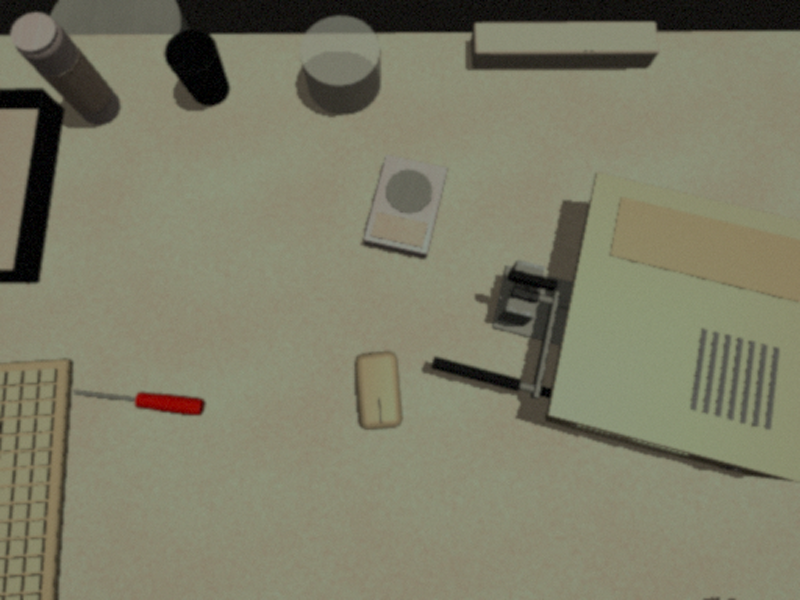

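View pics/s1b.png

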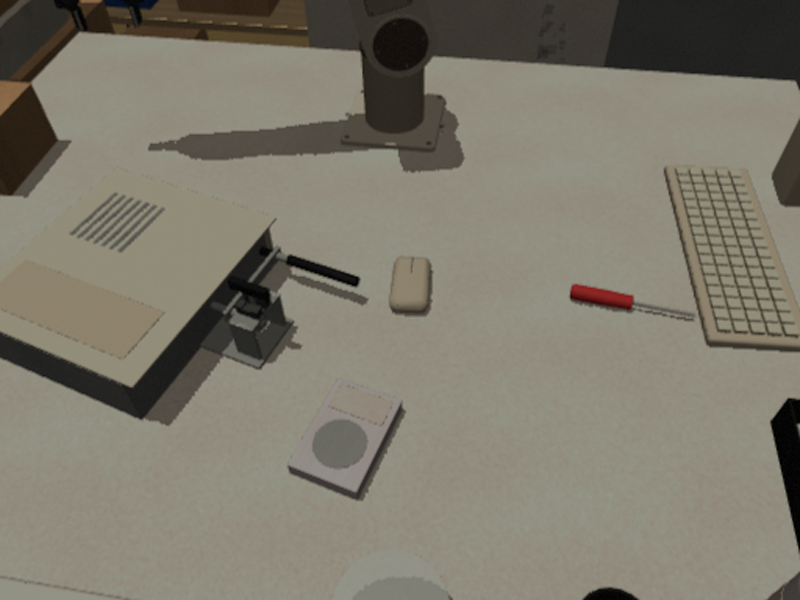

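Top view (800x600): T grip about (533,278), handle bar (432,364) to (550,393), mouse (379,390), disk (405,205). The scene view shows the same layout. Next I measure by dark masks and cross-check between the two views.

```bash
python3 - <<'E'
from h import *
def bars(f,rois):
    c=cam(f); g=c['color'].max(2)
    for n,(x0,x1,y0,y1) in rois.items():
        m=np.zeros(g.shape,np.uint8); m[y0:y1,x0:x1]=g[y0:y1,x0:x1]<38
        k,l,s,ce=cv2.connectedComponentsWithStats(m)
        for i in range(1,k):
            if s[i,4]<25: continue
            r=cv2.minAreaRect(np.argwhere(l==i)[:,::-1].astype(np.float32)); b=cv2.boxPoints(r)
            e=sorted([(b[j]+b[(j+1)%4])/2 for j in range(4)],key=lambda p:np.linalg.norm(p-r[0]))[2:]
            print(f,n,s[i,4],np.round(r[0],1),np.round(r[1],1),'ends',np.round(e,1).tolist())
            z=.045 if n=='H' else .124
            print('   world',[np.round(onz(c,*p,z),4).tolist() for p in [*e,r[0]]])
bars('t1.png',{'T':(318,362,160,190),'H':(270,356,225,260)})
bars('s1.png',{'T':(140,178,172,198),'H':(178,235,160,186)})
E
python3 - <<'E'
import cv2
a=cv2.imread('pics/t1.png')[150:270,260:380];b=cv2.imread('pics/s1.png')[140:240,120:245]
cv2.imwrite('pics/crop.png',cv2.hconcat([cv2.resize(a,(400,400),interpolation=2),cv2.resize(b,(400,400),interpolation=2)])*1)
E
```

```text
t1.png T 291 [340.5 181. ] [16. 31.] ends [[356.0, 181.0], [325.0, 181.0]]
   world [[0.5931, -0.1316, 0.124], [0.5933, -0.0679, 0.124], [0.5932, -0.0998, 0.124]]
t1.png H 374 [304.4 239.2] [56.   6.7] ends [[277.29998779296875, 231.89999389648438], [331.3999938964844, 246.39999389648438]]
   world [[0.4985, 0.0273, 0.045], [0.4665, -0.0903, 0.045], [0.4824, -0.0318, 0.045]]
t1.png H 35 [348.9 250.8] [6.  5.4] ends [[346.1000061035156, 249.89999389648438], [351.79998779296875, 251.8000030517578]]
   world [[0.4588, -0.1217, 0.045], [0.4547, -0.1339, 0.045], [0.4568, -0.1278, 0.045]]
s1.png T 565 [156.5 184.5] [33. 25.] ends [[140.0, 184.5], [173.0, 184.5]]
   world [[0.6113, -0.1392, 0.124], [0.6006, -0.0679, 0.124], [0.6059, -0.1035, 0.124]]
s1.png H 274 [205.9 172.8] [47.1  5.8] ends [[183.5, 165.5], [228.3000030517578, 180.10000610351562]]
   world [[0.4671, -0.0934, 0.045], [0.4993, 0.0284, 0.045], [0.4835, -0.0314, 0.045]]
```

View pics/crop.png

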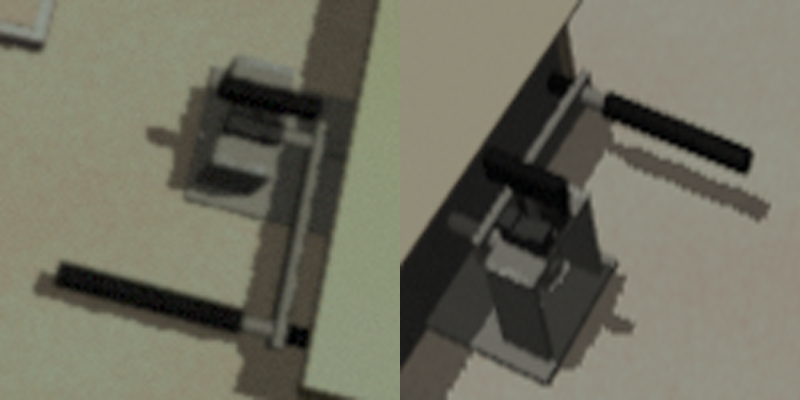

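```bash
cat >> h.py <<'E'
from scipy.spatial.transform import Rotation as Rn
Y=np.array([.2626,.965,0]);X=np.array([.965,-.2626,0])
PL=np.array([.598,-.1005,0]);HP=np.array([.487,-.0155,.045])
def ang(R): return np.degrees(np.arctan2(R[1,0],R[0,0]))
def plan(wps,a1=None):
    """wps: list of world TCP points, one per row; turn spread evenly"""
    o=telemetry.get_obs(); R=Rn.from_quat(o['tool_rot']).as_matrix(); p=o['eef_pos']; a0=ang(R)
    t=0 if a1 is None else -((a1-a0+180)%360-180)/len(wps); out=[]
    for w in wps:
        d=R.T@((np.array(w)-p)*1000); out.append([int(round(v)) for v in d]+[round(t,1)]); p=np.array(w); R=R@Rn.from_euler('z',t,degrees=True).as_matrix()
    print(out)
def st():
    o=telemetry.get_obs();R=Rn.from_quat(o['tool_rot']).as_matrix()
    print(round(o['clock'],2),'p',o['eef_pos'].round(4),'ang',round(ang(R),1),'zax',R[:,2].round(3),'F',o['ft_force'].round(1),'w',round(o['grip_width'],4),'q',o['joint_pos'].round(2)); return o
def lin(p1,n):
    p0=telemetry.get_obs()['eef_pos']; return [p0+(np.array(p1)-p0)*(i+1)/n for i in range(n)]
E
python3 - <<'E'
from h import *
st(); plan(lin(PL+[0,0,.25],20),-15.2)
t=cam('t1.png')
for p in [(228,249),(256,249),(260,131)]: print(onz(t,*p,.028).round(3))
for f in('t1.png','s1.png'):
    print(f,[np.round(proj(cam(f),PL+s*.032*Y+[0,0,.128]),1).tolist() for s in(-1,1)])
E
```

```text
0.1 p [ 0.1413 -0.4791  0.2475] ang -73.6 zax [-0.001  0.002 -1.   ] F [-0.5 -0.  -0.2] w 0.0854 q [-1.28  0.24  0.    1.34  0.    1.57]
[[-12, -27, 0, np.float64(-2.9)], [-10, -28, 0, np.float64(-2.9)], [-9, -28, 0, np.float64(-2.9)], [-7, -29, 0, np.float64(-2.9)], [-6, -29, 0, np.float64(-2.9)], [-4, -29, 0, np.float64(-2.9)], [-3, -30, 0, np.float64(-2.9)], [-1, -30, 0, np.float64(-2.9)], [0, -30, 0, np.float64(-2.9)], [2, -30, 0, np.float64(-2.9)], [3, -30, 0, np.float64(-2.9)], [5, -29, 0, np.float64(-2.9)], [6, -29, 0, np.float64(-2.9)], [8, -29, 0, np.float64(-2.9)], [9, -28, 0, np.float64(-2.9)], [10, -28, 0, np.float64(-2.9)], [12, -27, 0, np.float64(-2.9)], [13, -27, 0, np.float64(-2.9)], [15, -26, 0, np.float64(-2.9)], [16, -25, 0, np.float64(-2.9)]]
[0.463 0.137 0.028]
[0.463 0.074 0.028]
[0.744 0.063 0.028]
t1.png [[356.5, 182.1], [325.9, 174.4]]
s1.png [[146.3, 176.4], [171.2, 185.1]]
```

The projected T bar top edge agrees with both pictures to within 1–2 px. I'll move above it.

Emit:
apply_moves(
  moves=[
    [[-12, -27, 0, -2.9], [-10, -28, 0, -2.9], [-9, -28, 0, -2.9], [-7, -29, 0, -2.9], [-6, -29, 0, -2.9], [-4, -29, 0, -2.9], [-3, -30, 0, -2.9], [-1, -30, 0, -2.9], [0, -30, 0, -2.9], [2, -30, 0, -2.9]],
  ],
)

```text
clock: 1.1
eef_pos: [0.3741, -0.2822, 0.2427]
tool_rot: [0.927, -0.374, -0.005, -0.003]
ft_force: [0.7, 0.5, -0.4]
grip_width: 0.0853
```

Emit:
apply_moves(
  moves=[
    [[3, -30, 0, -2.9], [5, -29, 0, -2.9], [6, -29, 0, -2.9], [8, -29, 0, -2.9], [9, -28, 0, -2.9], [10, -28, 0, -2.9], [12, -27, 0, -2.9], [13, -27, 0, -2.9], [15, -26, 0, -2.9], [16, -25, 0, -2.9]],
  ],
)

```text
clock: 2.1
eef_pos: [0.6062, -0.0783, 0.2367]
tool_rot: [0.993, -0.119, -0.009, -0.005]
ft_force: [-0.1, -1.1, -0.4]
grip_width: 0.0854
```

```bash
python3 - <<'E'
from h import *
st(); w=snap('wrist','w1.png')
plan(lin(PL+[0,0,.22],10),-15.2)
for s in(-1,1): print(np.round(proj(w,PL+s*.032*Y+[0,0,.128]),1))
cv2.imwrite('pics/w1b.png',cv2.resize(w['color'][:,:,::-1],(768,576)))
E
```

```text
2.1 p [ 0.6062 -0.0783  0.2367] ang -13.6 zax [-0.018  0.012 -1.   ] F [-0.1 -1.1 -0.4] w 0.0854 q [-0.13  0.49  0.33  1.44  0.01  1.68]
[[0, 3, 2, np.float64(0.2)], [0, 3, 2, np.float64(0.2)], [0, 3, 2, np.float64(0.2)], [0, 3, 2, np.float64(0.2)], [0, 3, 2, np.float64(0.2)], [0, 3, 2, np.float64(0.2)], [0, 3, 2, np.float64(0.2)], [0, 3, 2, np.float64(0.2)], [0, 3, 2, np.float64(0.2)], [0, 3, 2, np.float64(0.2)]]
[250.9 254.4]
[252.8 188.8]
```

View pics/w1b.png

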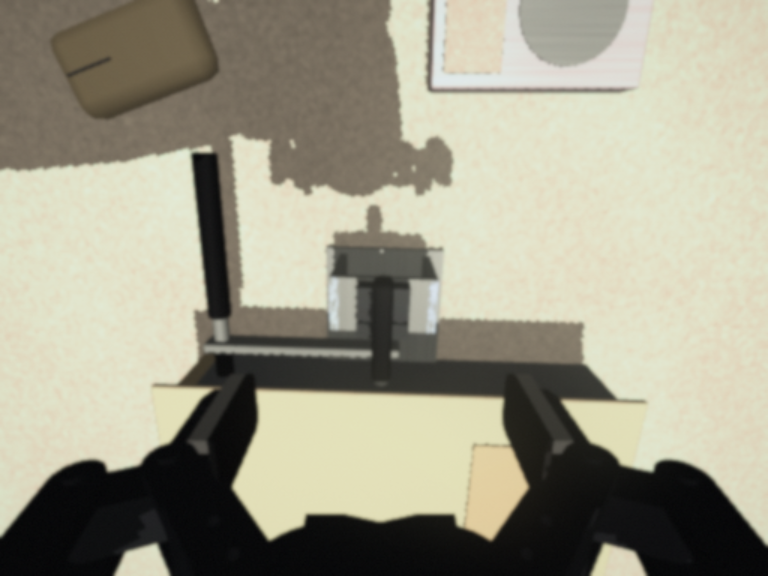

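Wrist view: the T bar runs (382,277)–(381,382), about 2 px towards case +x of where I predicted it. I'll shift the target 2 mm and descend in two steps.

```bash
sed -i 's/PL=np.array(\[.598,-.1005,0\])/PL=np.array([.5998,-.1010,0])/' h.py; python3 - <<'E'
from h import *
plan(lin(PL+[0,0,.19],10),-15.0)
E
```

```text
[[0, 3, 5, np.float64(0.2)], [0, 3, 5, np.float64(0.2)], [0, 3, 5, np.float64(0.2)], [0, 3, 5, np.float64(0.2)], [0, 3, 5, np.float64(0.2)], [0, 3, 5, np.float64(0.2)], [0, 3, 5, np.float64(0.2)], [0, 3, 5, np.float64(0.2)], [0, 3, 5, np.float64(0.2)], [0, 3, 5, np.float64(0.2)]]
```

Emit:
apply_moves(
  moves=[
    [[0, 3, 5, 0.2], [0, 3, 5, 0.2], [0, 3, 5, 0.2], [0, 3, 5, 0.2], [0, 3, 5, 0.2], [0, 2, 5, 0.1], [0, 2, 5, 0.1], [0, 2, 5, 0], [0, 2, 5, 0], [0, 1, 3, 0]],
  ],
  hand=0,
)

```text
clock: 3.15
eef_pos: [0.5989, -0.1016, 0.1817]
tool_rot: [0.992, -0.129, -0.011, -0.006]
ft_force: [-0.2, -0.4, 0.3]
grip_width: 0.0426
```

```bash
python3 - <<'E'
from h import *
st();plan(lin(PL+[0,0,.121],9),-15.0)
E
```

```text
3.15 p [ 0.5989 -0.1016  0.1817] ang -14.9 zax [-0.02   0.014 -1.   ] F [-0.2 -0.4  0.3] w 0.0426 q [-0.17  0.5   0.22  1.31  0.01  1.66]
[[0, 0, 7, np.float64(0.0)], [0, 0, 7, np.float64(0.0)], [0, 0, 7, np.float64(0.0)], [0, 0, 7, np.float64(0.0)], [0, 0, 7, np.float64(0.0)], [0, 0, 7, np.float64(0.0)], [0, 0, 7, np.float64(0.0)], [0, 0, 7, np.float64(0.0)], [0, 0, 7, np.float64(0.0)]]
```

Emit:
apply_moves(
  moves=[
    [[0, 0, 6, 0], [0, 0, 6, 0], [0, 0, 6, 0], [0, 0, 6, 0], [0, 0, 6, 0], [0, 0, 6, 0], [0, 0, 6, 0], [0, 0, 6, 0], [0, 0, 5, 0], [0, 0, 3, 0]],
  ],
)

```text
clock: 4.15
eef_pos: [0.5978, -0.1001, 0.1204]
tool_rot: [0.992, -0.129, -0.011, -0.006]
ft_force: [-0.9, 0.6, 0.6]
grip_width: 0.0425
```

```bash
python3 - <<'E'
from h import *
st(); w=snap('wrist','w2.png');s=snap('scene','s2.png')
cv2.imwrite('pics/c2.png',cv2.hconcat([cv2.resize(w['color'][100:384,:,::-1],(512,284)),cv2.resize(s['color'][80:222,100:230,::-1],(260,284))]))
E
```

```text
4.15 p [ 0.5978 -0.1001  0.1204] ang -14.8 zax [-0.021  0.014 -1.   ] F [-0.9  0.6  0.6] w 0.0425 q [-0.17  0.54  0.12  1.17  0.01  1.66]
```

View pics/c2.png

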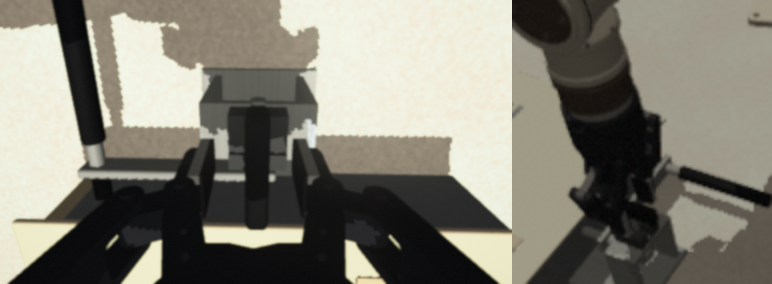

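The wrist crop shows the bar at x≈257 between the pads at about 213 and 307, so it is centred. Closing the gripper.

Emit:
apply_moves(
  moves=[
    [[0, 0, 0, 0], [0, 0, 0, 0], [0, 0, 0, 0], [0, 0, 0, 0], [0, 0, 0, 0], [0, 0, 0, 0], [0, 0, 0, 0], [0, 0, 0, 0], [0, 0, 0, 0], [0, 0, 0, 0]],
  ],
  hand=-1,
)

```text
clock: 5.25
eef_pos: [0.5995, -0.1006, 0.1211]
tool_rot: [0.992, -0.129, -0.009, -0.006]
ft_force: [1.3, -0.4, -1.6]
grip_width: 0.0106
```

Emit:
apply_moves(
  moves=[
    [[0, 0, -3, 0], [0, 0, -3, 0], [0, 0, -3, 0], [0, 0, -3, 0], [0, 0, -3, 0], [0, 0, -3, 0], [0, 0, -3, 0], [0, 0, -2, 0], [0, 0, -1, 0], [0, 0, 0, 0]],
  ],
)

```text
clock: 6.25
eef_pos: [0.5994, -0.1006, 0.1429]
tool_rot: [0.992, -0.129, -0.011, -0.006]
ft_force: [3.5, -0.9, -9.5]
grip_width: 0.0111
```

```bash
python3 - <<'E'
from h import *
st()
E
```

```text
6.25 p [ 0.5994 -0.1006  0.1429] ang -14.8 zax [-0.021  0.015 -1.   ] F [ 3.5 -0.9 -9.5] w 0.0111 q [-0.17  0.53  0.16  1.22  0.01  1.66]
```

It lifted 22 mm with about 9 N on the wrist, which matches the spring. Now I turn anticlockwise.

Emit:
apply_moves(
  moves=[
    [[0, 0, 0, -4.5], [0, 0, 0, -4.5], [0, 0, 0, -4.5], [0, 0, 0, -4.5], [0, 0, 0, -4.5], [0, 0, 0, -4.5], [0, 0, 0, -4.5], [0, 0, 0, -4.5], [0, 0, 0, -4.5], [0, 0, 0, -4.5]],
  ],
)

```text
clock: 7.25
eef_pos: [0.5982, -0.1014, 0.1408]
tool_rot: [0.961, 0.276, -0.01, -0.009]
ft_force: [4.2, 0.1, -9.1]
grip_width: 0.0108
```

```bash
python3 - <<'E'
from h import *
st(); plan(lin(PL+[0,0,.1425],10),75)
E
```

```text
7.25 p [ 0.5982 -0.1014  0.1408] ang 32.0 zax [-0.025  0.012 -1.   ] F [ 4.2  0.1 -9.1] w 0.0108 q [-0.17  0.53  0.15  1.22  0.01  0.84]
[[0, 0, 0, np.float64(-4.3)], [0, 0, 0, np.float64(-4.3)], [0, 0, 0, np.float64(-4.3)], [0, 0, 0, np.float64(-4.3)], [0, 0, 0, np.float64(-4.3)], [0, 0, 0, np.float64(-4.3)], [0, 0, 0, np.float64(-4.3)], [0, 0, 0, np.float64(-4.3)], [0, 0, 0, np.float64(-4.3)], [0, 0, 0, np.float64(-4.3)]]
```

Emit:
apply_moves(
  moves=[
    [[0, 0, -1, -4.2], [0, 0, -1, -4.2], [0, 0, -1, -4.2], [0, 0, 0, -4.2], [0, 0, 0, -4.2], [0, 0, -1, -4.2], [0, 0, 0, -4.2], [0, 0, 0, -4.2], [0, 0, 0, -4.2], [0, 0, 0, -3]],
  ],
)

```text
clock: 8.25
eef_pos: [0.5979, -0.1023, 0.143]
tool_rot: [0.796, 0.606, -0.008, -0.012]
ft_force: [4.4, -0.6, -9.2]
grip_width: 0.0108
```

```bash
python3 - <<'E'
from h import *
st()
E
```

```text
8.25 p [ 0.5979 -0.1023  0.143 ] ang 74.6 zax [-0.027  0.009 -1.   ] F [ 4.4 -0.6 -9.2] w 0.0108 q [-0.17  0.53  0.16  1.23  0.    0.1 ]
```

Emit:
apply_moves(
  moves=[
    [[0, 0, 1, 0], [0, 0, 1, 0], [0, 0, 1, 0], [0, 0, 1, 0], [0, 0, 1, 0], [0, 0, 0, 0], [0, 0, 0, 0], [0, 0, 0, 0], [0, 0, 0, 0], [0, 0, 0, 0]],
  ],
)

```text
clock: 9.25
eef_pos: [0.5979, -0.1023, 0.1376]
tool_rot: [0.796, 0.605, -0.008, -0.011]
ft_force: [3.2, -0.2, -8.5]
grip_width: 0.0108
```

Emit:
apply_moves(
  moves=[
    [[0, 0, 0, 0], [0, 0, 0, 0], [0, 0, 0, 0], [0, 0, 0, 0], [0, 0, 0, 0], [0, 0, 0, 0], [0, 0, -2, 0], [0, 0, -3, 0], [0, 0, -4, 0], [0, 0, -4, 0]],
  ],
  hand=-0.2,
)

```text
clock: 10.25
eef_pos: [0.597, -0.1024, 0.1564]
tool_rot: [0.797, 0.604, -0.008, -0.011]
ft_force: [0.7, 0.5, 0.1]
grip_width: 0.0345
```

Emit:
apply_moves(
  moves=[
    [[0, 0, -7, 0], [0, 0, -8, 0], [0, 0, -8, 0], [0, 0, -8, 0], [0, 0, -8, 0], [0, 0, -8, 0], [0, 0, -8, 0], [0, 0, -8, 0], [0, 0, -8, 0], [0, 0, -8, 0]],
  ],
)

```text
clock: 11.25
eef_pos: [0.5994, -0.1031, 0.2432]
tool_rot: [0.797, 0.604, -0.007, -0.01]
ft_force: [-0.2, 0.2, -0.3]
grip_width: 0.0342
```

```bash
python3 - <<'E'
from h import *
st(); w=snap('wrist','w3.png')
p=HP-.01*Y
for q in (HP-.08*Y,HP+.045*Y): print(np.round(proj(w,q+[0,0,.0]),1))
print([np.round(proj(w,PL+s*.032*X+[0,0,.144]),1) for s in(-1,1)])
plan(lin(p+[0,0,.19-.045],20),-15)
cv2.imwrite('pics/w3b.png',w['color'][:,:,::-1])
E
```

```text
11.25 p [ 0.5994 -0.1031  0.2432] ang 74.4 zax [-0.024  0.008 -1.   ] F [-0.2  0.2 -0.3] w 0.0342 q [-0.17  0.48  0.34  1.46  0.    0.1 ]
[226.7  50.3]
[348.   49.3]
[array([253.9, 164.4]), array([254.4, 236.7])]
[[2, -7, 3, np.float64(4.5)], [2, -7, 3, np.float64(4.5)], [1, -7, 3, np.float64(4.5)], [1, -7, 3, np.float64(4.5)], [0, -7, 3, np.float64(4.5)], [0, -7, 3, np.float64(4.5)], [-1, -7, 3, np.float64(4.5)], [-2, -7, 3, np.float64(4.5)], [-2, -7, 3, np.float64(4.5)], [-3, -6, 3, np.float64(4.5)], [-3, -6, 3, np.float64(4.5)], [-4, -6, 3, np.float64(4.5)], [-4, -6, 3, np.float64(4.5)], [-4, -5, 3, np.float64(4.5)], [-5, -5, 3, np.float64(4.5)], [-5, -5, 3, np.float64(4.5)], [-6, -4, 3, np.float64(4.5)], [-6, -4, 3, np.float64(4.5)], [-6, -3, 3, np.float64(4.5)], [-6, -3, 3, np.float64(4.5)]]
```

View pics/w3b.png

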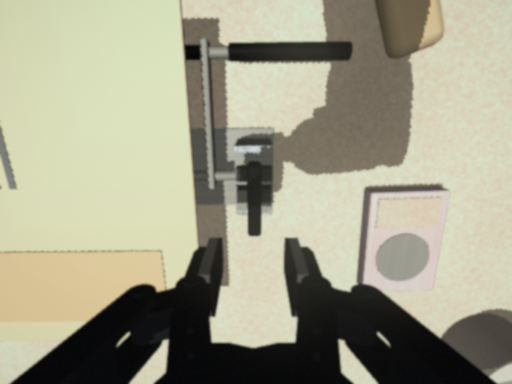

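The T bar rests retracted along case x: it spans rows 164–235, against 164–237 predicted for the notch height. The handle at (228..352, 50) agrees within about 3 mm. Moving to the handle.

Emit:
apply_moves(
  moves=[
    [[2, -7, 2, 4.5], [2, -7, 2, 4.5], [1, -7, 2, 4.5], [1, -7, 2, 4.5], [0, -7, 2, 4.5], [0, -7, 2, 4.5], [-1, -7, 2, 4.5], [-2, -7, 2, 4.5], [-2, -7, 2, 4.5], [-3, -6, 2, 4.5]],
  ],
  hand=0.2,
)

```text
clock: 12.3
eef_pos: [0.5403, -0.0617, 0.2271]
tool_rot: [0.971, 0.237, -0.009, -0.006]
ft_force: [-1.0, -0.1, 0.3]
grip_width: 0.0513
```

Emit:
apply_moves(
  moves=[
    [[-3, -6, 2, 4.5], [-4, -6, 2, 4.5], [-4, -6, 2, 4.5], [-4, -5, 2, 4.5], [-5, -5, 2, 4.5], [-5, -5, 2, 4.5], [-6, -4, 2, 4.5], [-6, -4, 2, 4.5], [-6, -3, 2, 4.5], [-6, -3, 2, 4.5]],
  ],
)

```text
clock: 13.3
eef_pos: [0.4819, -0.0177, 0.2086]
tool_rot: [0.986, -0.169, -0.011, -0.002]
ft_force: [0.4, -0.0, 0.4]
grip_width: 0.0513
```

```bash
python3 - <<'E'
from h import *
st(); plan(lin(HP-.008*Y+[0,0,.09-.045],10),-15)
w=snap('wrist','w4.png'); g=w['color'].max(2)
print([np.round(proj(w,q),1) for q in (HP-.08*Y,HP+.045*Y)])
cv2.imwrite('pics/w4b.png',w['color'][:,:,::-1])
E
```

```text
13.3 p [ 0.4819 -0.0177  0.2086] ang -19.5 zax [-0.021  0.007 -1.   ] F [ 0.4 -0.   0.4] w 0.0513 q [-0.04  0.24 -0.1   1.25  0.01  1.87]
[[1, 0, 12, np.float64(-0.4)], [1, 0, 12, np.float64(-0.4)], [1, 0, 12, np.float64(-0.4)], [1, 0, 12, np.float64(-0.4)], [1, 0, 12, np.float64(-0.4)], [1, 0, 12, np.float64(-0.4)], [1, 0, 12, np.float64(-0.4)], [1, 0, 12, np.float64(-0.4)], [1, 0, 12, np.float64(-0.4)], [1, 0, 12, np.float64(-0.4)]]
[array([264.7, 244.2]), array([257. , 132.7])]
```

View pics/w4b.png

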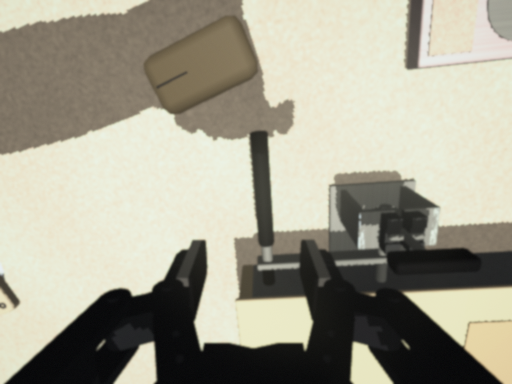

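Handle seen from (259,132) to (266,246), about 2 px towards +x of my prediction. I'll correct by 2 mm and descend.

Emit:
apply_moves(
  moves=[
    [[1, 0, 11, -0.5], [1, 0, 11, -0.5], [1, 0, 11, -0.5], [1, 0, 11, -0.5], [1, 0, 11, -0.5], [1, 0, 11, -0.4], [1, 0, 11, -0.4], [1, 0, 11, -0.4], [1, 0, 10, -0.4], [1, 0, 8, -0.4]],
  ],
)

```text
clock: 14.35
eef_pos: [0.4892, -0.02, 0.0924]
tool_rot: [0.992, -0.125, -0.012, -0.002]
ft_force: [0.0, -0.1, 0.9]
grip_width: 0.0513
```

```bash
sed -i 's/HP=np.array(\[.487,-.0155,.045\])/HP=np.array([.489,-.015,.045])/' h.py; python3 - <<'E'
from h import *
st(); plan(lin(HP-.008*Y+[0,0,.001],9),-15)
E
```

```text
14.35 p [ 0.4892 -0.02    0.0924] ang -14.4 zax [-0.023  0.008 -1.   ] F [ 0.  -0.1  0.9] w 0.0513 q [-0.04  0.36 -0.26  0.97  0.01  1.78]
[[0, 0, 5, np.float64(0.1)], [0, 0, 5, np.float64(0.1)], [0, 0, 5, np.float64(0.1)], [0, 0, 5, np.float64(0.1)], [0, 0, 5, np.float64(0.1)], [0, 0, 5, np.float64(0.1)], [0, 0, 5, np.float64(0.1)], [0, 0, 5, np.float64(0.1)], [0, 0, 5, np.float64(0.1)]]
```

Emit:
apply_moves(
  moves=[
    [[0, 0, 5, 0.1], [0, 0, 5, 0], [0, 0, 5, 0.1], [0, 0, 5, 0], [0, 0, 5, 0.1], [0, 0, 5, 0], [0, 0, 5, 0.1], [0, 0, 5, 0], [0, 0, 4, 0.1], [0, 0, 1, 0]],
  ],
)

```text
clock: 15.35
eef_pos: [0.4885, -0.0196, 0.0434]
tool_rot: [0.991, -0.13, -0.011, -0.002]
ft_force: [-0.4, 0.4, -0.7]
grip_width: 0.051
```

Emit:
apply_moves(
  moves=[
    [[0, 0, 0, 0], [0, 0, 0, 0], [0, 0, 0, 0], [0, 0, 0, 0], [0, 0, 0, 0], [0, 0, 0, 0], [0, 0, 0, 0], [0, 0, 0, 0], [0, 0, 0, 0], [0, 0, 0, 0]],
  ],
  hand=-1,
)

```text
clock: 16.35
eef_pos: [0.4868, -0.0192, 0.0435]
tool_rot: [0.991, -0.13, -0.013, -0.003]
ft_force: [-0.1, -0.5, -0.4]
grip_width: 0.0159
```

```bash
cat >> h.py <<'E'
def arc(a1,n,C=None,a0=None):
    """swing: rows along the stay circle, TCP kept at current offset"""
    o=telemetry.get_obs(); p=o['eef_pos']; C=np.array([*(HP+.130*X)[:2],.045]) if C is None else C
    r=p-C; y=r@Y; x=r@X; z=r[2]; rho=np.hypot(x,z); a=np.arctan2(z,-x); print('stay ang',round(a,3),'rad',round(rho,4),'y',round(y,4))
    th=a+(a1-a)*np.arange(1,n+1)/n
    plan([C+y*Y+.130*(-np.cos(t)*X+np.sin(t)*np.array([0,0,1])) for t in th],-15)
E
python3 - <<'E'
from h import *
st(); arc(.8,10)
E
```

```text
16.35 p [ 0.4868 -0.0192  0.0435] ang -14.9 zax [-0.025  0.009 -1.   ] F [-0.1 -0.5 -0.4] w 0.0159 q [-0.04  0.42 -0.32  0.85  0.01  1.79]
stay ang -0.011 rad 0.131 y -0.0046
[[1, 0, -11, np.float64(0.0)], [1, 0, -11, np.float64(0.0)], [2, 0, -10, np.float64(0.0)], [3, 0, -10, np.float64(0.0)], [3, 0, -10, np.float64(0.0)], [4, 0, -10, np.float64(0.0)], [5, 0, -9, np.float64(0.0)], [6, 0, -9, np.float64(0.0)], [6, 0, -8, np.float64(0.0)], [7, 0, -8, np.float64(0.0)]]
```

Gripped (width 16 mm, self-centred). First part of the swing, slowly.

Emit:
apply_moves(
  moves=[
    [[0, 0, -6, 0], [0, 0, -6, 0], [0, 0, -6, 0], [1, 0, -6, 0], [1, 0, -6, 0], [1, 0, -6, 0], [2, 0, -6, 0], [2, 0, -6, 0], [2, 0, -5, 0], [2, 0, -4, 0]],
  ],
)

```text
clock: 17.35
eef_pos: [0.4987, -0.0225, 0.1025]
tool_rot: [0.991, -0.13, -0.015, -0.003]
ft_force: [2.6, -0.5, -11.5]
grip_width: 0.016
```

```bash
python3 - <<'E'
from h import *
st(); arc(1.1,10)
E
```

```text
17.35 p [ 0.4987 -0.0225  0.1025] ang -14.9 zax [-0.029  0.01  -1.   ] F [  2.6  -0.5 -11.5] w 0.016 q [-0.05  0.37 -0.21  1.01  0.01  1.78]
stay ang 0.451 rad 0.1319 y -0.0047
[[5, 0, -7, np.float64(0.0)], [4, 0, -7, np.float64(0.0)], [5, 0, -7, np.float64(0.0)], [5, 0, -7, np.float64(0.0)], [6, 0, -6, np.float64(0.0)], [6, 0, -6, np.float64(0.0)], [6, 0, -6, np.float64(0.0)], [7, 0, -5, np.float64(0.0)], [7, 0, -5, np.float64(0.0)], [7, 0, -4, np.float64(0.0)]]
```

Emit:
apply_moves(
  moves=[
    [[4, 0, -7, 0], [4, 0, -7, 0], [5, 0, -7, 0], [5, 0, -7, 0], [6, 0, -6, 0], [6, 0, -6, 0], [6, 0, -6, 0], [7, 0, -5, 0], [7, 0, -5, 0], [7, 0, -4, 0]],
  ],
)

```text
clock: 18.35
eef_pos: [0.5486, -0.0359, 0.1639]
tool_rot: [0.991, -0.129, -0.028, -0.005]
ft_force: [-5.8, 3.9, -4.4]
grip_width: 0.0159
```

```bash
python3 - <<'E'
from h import *
st(); arc(1.7,10)
E
```

```text
18.35 p [ 0.5486 -0.0359  0.1639] ang -14.9 zax [-0.054  0.016 -0.998] F [-5.8  3.9 -4.4] w 0.0159 q [-0.07  0.43  0.05  1.24  0.01  1.76]
stay ang 1.057 rad 0.1364 y -0.0045
[[11, 0, 1, np.float64(0.0)], [7, 0, -4, np.float64(0.0)], [8, 0, -3, np.float64(0.0)], [8, 0, -3, np.float64(0.0)], [8, 0, -2, np.float64(0.0)], [8, 0, -2, np.float64(0.0)], [8, 0, -1, np.float64(0.0)], [8, 0, -1, np.float64(0.0)], [8, 0, 0, np.float64(0.0)], [8, 0, 0, np.float64(0.0)]]
```

```bash
python3 - <<'E'
from h import *
w=snap('wrist','w5.png');s=snap('scene','s5.png')
cv2.imwrite('pics/c5.png',cv2.hconcat([w['color'][:,:,::-1][84:],cv2.resize(s['color'][60:220,60:220,::-1],(288,300))]))
E
```

```text
(no output)
```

View pics/c5.png

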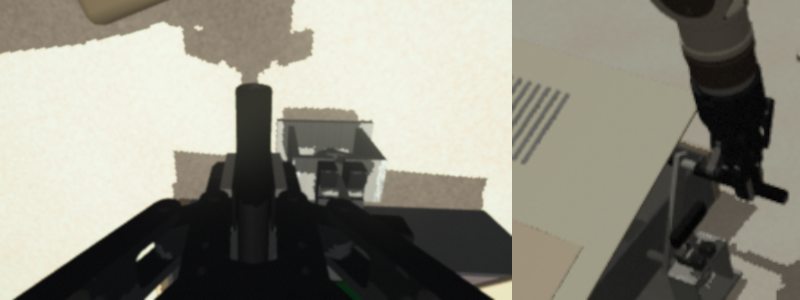

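The handle is still held at (252,90–260) and the lid is rising, but the pads sit a few mm high on the bar. I continue over the top along the correct circle.

Emit:
apply_moves(
  moves=[
    [[6, 0, 0, 0], [7, 0, -1, 0], [8, 0, -2, 0], [8, 0, -2, 0], [8, 0, -2, 0], [8, 0, -2, 0], [8, 0, -1, 0], [8, 0, -1, 0], [8, 0, -1, 0], [8, 0, 0, 0]],
  ],
)

```text
clock: 19.45
eef_pos: [0.6128, -0.0532, 0.1866]
tool_rot: [0.991, -0.129, -0.04, -0.007]
ft_force: [-5.5, 0.6, -1.4]
grip_width: 0.0155
```

```bash
python3 - <<'E'
from h import *
st(); arc(2.2,10)
E
```

```text
19.45 p [ 0.6128 -0.0532  0.1866] ang -14.8 zax [-0.078  0.024 -0.997] F [-5.5  0.6 -1.4] w 0.0155 q [-0.09  0.56  0.33  1.41  0.02  1.73]
stay ang 1.567 rad 0.1416 y -0.0044
[[9, 0, 11, np.float64(0.0)], [8, 0, 0, np.float64(0.0)], [8, 0, 1, np.float64(0.0)], [8, 0, 1, np.float64(0.0)], [8, 0, 2, np.float64(0.0)], [8, 0, 2, np.float64(0.0)], [8, 0, 3, np.float64(0.0)], [8, 0, 3, np.float64(0.0)], [7, 0, 4, np.float64(0.0)], [7, 0, 4, np.float64(0.0)]]
```

Pads have ridden about 12 mm up on the bar. Here down is radial, so I press down gently to reseat before going on.

Emit:
apply_moves(
  moves=[
    [[0, 0, 2, 0], [0, 0, 2, 0], [0, 0, 2, 0], [0, 0, 1, 0], [0, 0, 1, 0], [0, 0, 1, 0], [0, 0, 1, 0], [0, 0, 1, 0], [0, 0, 1, 0], [0, 0, 0, 0]],
  ],
)

```text
clock: 20.45
eef_pos: [0.6128, -0.0532, 0.1867]
tool_rot: [0.991, -0.129, -0.035, -0.007]
ft_force: [-4.7, 1.9, -4.8]
grip_width: 0.0155
```

```bash
python3 - <<'E'
from h import *
st(); arc(2.2,10)
E
```

```text
20.45 p [ 0.6128 -0.0532  0.1867] ang -14.8 zax [-0.068  0.023 -0.997] F [-4.7  1.9 -4.8] w 0.0155 q [-0.09  0.56  0.31  1.4   0.02  1.73]
stay ang 1.567 rad 0.1417 y -0.0044
[[9, 0, 11, np.float64(0.0)], [8, 0, 0, np.float64(0.0)], [8, 0, 1, np.float64(0.0)], [8, 0, 1, np.float64(0.0)], [8, 0, 2, np.float64(0.0)], [8, 0, 2, np.float64(0.0)], [8, 0, 3, np.float64(0.0)], [8, 0, 3, np.float64(0.0)], [7, 0, 4, np.float64(0.0)], [7, 0, 4, np.float64(0.0)]]
```

Neither position nor force changed much, so friction holds it. I loosen the grip slightly to cage the bar and slide down.

Emit:
apply_moves(
  moves=[
    [[0, 0, 1, 0], [0, 0, 1, 0], [0, 0, 2, 0], [0, 0, 2, 0], [0, 0, 2, 0], [0, 0, 2, 0], [0, 0, 2, 0], [0, 0, 2, 0], [0, 0, 2, 0], [0, 0, 1, 0]],
  ],
  hand=-0.45,
)

```text
clock: 21.45
eef_pos: [0.6168, -0.0549, 0.1721]
tool_rot: [0.991, -0.129, -0.028, -0.006]
ft_force: [-2.4, 0.3, 1.1]
grip_width: 0.0237
```

```bash
python3 - <<'E'
from h import *
st(); arc(2.2,10)
E
```

```text
21.45 p [ 0.6168 -0.0549  0.1721] ang -14.8 zax [-0.054  0.019 -0.998] F [-2.4  0.3  1.1] w 0.0237 q [-0.09  0.56  0.28  1.35  0.01  1.73]
stay ang 1.6 rad 0.1271 y -0.005
[[8, 0, -3, np.float64(0.0)], [8, 0, 0, np.float64(0.0)], [8, 0, 1, np.float64(0.0)], [8, 0, 1, np.float64(0.0)], [8, 0, 2, np.float64(0.0)], [7, 0, 2, np.float64(0.0)], [7, 0, 3, np.float64(0.0)], [7, 0, 3, np.float64(0.0)], [7, 0, 4, np.float64(0.0)], [7, 0, 4, np.float64(0.0)]]
```

Seated again (TCP 0.172). I continue in the caged hold past dead centre.

Emit:
apply_moves(
  moves=[
    [[7, 0, 0, 0], [8, 0, 0, 0], [8, 0, 0, 0], [8, 0, 1, 0], [8, 0, 1, 0], [8, 0, 1, 0], [7, 0, 2, 0], [7, 0, 3, 0], [7, 0, 3, 0], [7, 0, 4, 0]],
  ],
)

```text
clock: 22.45
eef_pos: [0.6961, -0.0763, 0.149]
tool_rot: [0.991, -0.129, -0.027, -0.005]
ft_force: [-0.0, 0.4, -0.0]
grip_width: 0.0236
```

```bash
python3 - <<'E'
from h import *
st(); arc(2.443,10)
E
```

```text
22.45 p [ 0.6961 -0.0763  0.149 ] ang -14.8 zax [-0.053  0.018 -0.998] F [-0.   0.4 -0. ] w 0.0236 q [-0.11  0.75  0.56  1.44  0.01  1.72]
stay ang 2.261 rad 0.1349 y -0.0047
[[-1, 0, 5, np.float64(0.0)], [2, 0, 1, np.float64(0.0)], [2, 0, 1, np.float64(0.0)], [2, 0, 2, np.float64(0.0)], [2, 0, 2, np.float64(0.0)], [2, 0, 2, np.float64(0.0)], [2, 0, 2, np.float64(0.0)], [2, 0, 2, np.float64(0.0)], [2, 0, 2, np.float64(0.0)], [2, 0, 2, np.float64(0.0)]]
```

Emit:
apply_moves(
  moves=[
    [[0, 0, 2, 0], [1, 0, 2, 0], [2, 0, 2, 0], [2, 0, 2, 0], [2, 0, 2, 0], [2, 0, 2, 0], [2, 0, 2, 0], [2, 0, 2, 0], [1, 0, 1, 0], [0, 0, 0, 0]],
  ],
)

```text
clock: 23.45
eef_pos: [0.711, -0.0801, 0.1298]
tool_rot: [0.991, -0.129, -0.026, -0.005]
ft_force: [-0.0, 0.4, -0.1]
grip_width: 0.0235
```

```bash
python3 - <<'E'
from h import *
st(); arc(2.443,10)
w=snap('wrist','w6.png');s=snap('scene','s6.png')
cv2.imwrite('pics/c6.png',cv2.hconcat([w['color'][:,:,::-1][84:],cv2.resize(s['color'][60:220,60:220,::-1],(288,300))]))
E
```

```text
23.45 p [ 0.711  -0.0801  0.1298] ang -14.8 zax [-0.051  0.017 -0.999] F [-0.   0.4 -0.1] w 0.0235 q [-0.12  0.79  0.59  1.42  0.01  1.71]
stay ang 2.445 rad 0.1321 y -0.0045
[[-2, 0, 1, np.float64(0.0)], [0, 0, 0, np.float64(0.0)], [0, 0, 0, np.float64(0.0)], [0, 0, 0, np.float64(0.0)], [0, 0, 0, np.float64(0.0)], [0, 0, 0, np.float64(0.0)], [0, 0, 0, np.float64(0.0)], [0, 0, 0, np.float64(0.0)], [0, 0, 0, np.float64(0.0)], [0, 0, 0, np.float64(0.0)]]
```

View pics/c6.png

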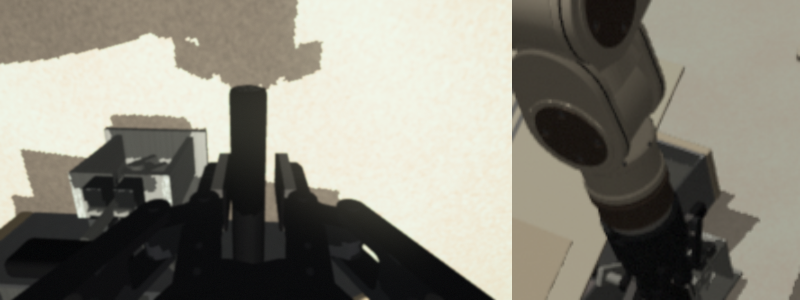

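The handle (248,90–260) lies loose between the pads with zero force, at 2.44 rad by the tool position. I open and withdraw upward, then back.

Emit:
apply_moves(
  moves=[
    [[0, 0, 0, 0], [0, 0, 0, 0], [0, 0, 0, 0], [0, 0, 0, 0], [0, 0, -4, 0], [0, 0, -6, 0], [0, 0, -8, 0], [0, 0, -10, 0], [0, 0, -10, 0], [0, 0, -10, 0]],
  ],
  hand=0,
)

```text
clock: 24.55
eef_pos: [0.7135, -0.081, 0.1818]
tool_rot: [0.991, -0.129, -0.026, -0.005]
ft_force: [-0.5, -0.0, -0.7]
grip_width: 0.0427
```

Emit:
apply_moves(
  moves=[
    [[0, 0, -10, 0], [0, 0, -10, 0], [0, 0, -10, 0], [0, -5, -10, 0], [-5, -10, -10, 0], [-15, -15, -5, 0], [-25, -15, 0, 0], [-25, -15, 0, 0], [-25, -15, 0, 0], [-25, -15, 0, 0]],
  ],
)

```text
clock: 25.55
eef_pos: [0.6238, 0.0388, 0.2535]
tool_rot: [0.991, -0.131, -0.021, -0.006]
ft_force: [0.4, 0.2, 0.8]
grip_width: 0.0427
```

Emit:
apply_moves(
  moves=[
    [[-25, -15, 0, 0], [-25, -20, 0, 0], [-25, -20, 0, 0], [-25, -20, 0, 0], [-25, -20, 0, 0], [-25, -20, 0, 0], [-20, -20, 0, 0], [-15, -15, 0, 0], [-10, -10, 0, 0], [0, 0, 0, 0]],
  ],
)

```text
clock: 26.55
eef_pos: [0.4642, 0.2593, 0.2734]
tool_rot: [0.992, -0.127, -0.017, -0.009]
ft_force: [0.2, -0.5, -0.4]
grip_width: 0.0431
```

```bash
python3 - <<'E'
from h import *
st()
s=snap('scene','s7.png');t=snap('top','t7.png')
cv2.imwrite('pics/c7.png',cv2.hconcat([cv2.resize(s['color'][50:290,0:280,::-1],(400,343)),cv2.resize(t['color'][80:300,210:467,::-1],(400,343))]))
C=np.array([*(HP+.13*X)[:2],.045])
for a in (2.15,2.443):
    e=C+.13*(-np.cos(a)*X+np.sin(a)*np.array([0,0,1]))
    for c in(s,t):print(a,[np.round(proj(c,e+k*Y)).tolist() for k in(-.08,.045)])
g=t['color'].astype(int)
E
```

```text
26.55 p [0.4642 0.2593 0.2734] ang -14.5 zax [-0.032  0.023 -0.999] F [ 0.2 -0.5 -0.4] w 0.0431 q [0.49 0.31 0.16 1.44 0.03 2.31]
2.15 [[126.0, 193.0], [178.0, 212.0]]
2.15 [[364.0, 144.0], [304.0, 129.0]]
2.443 [[121.0, 210.0], [173.0, 230.0]]
2.443 [[363.0, 136.0], [305.0, 122.0]]
```

View pics/c7.png

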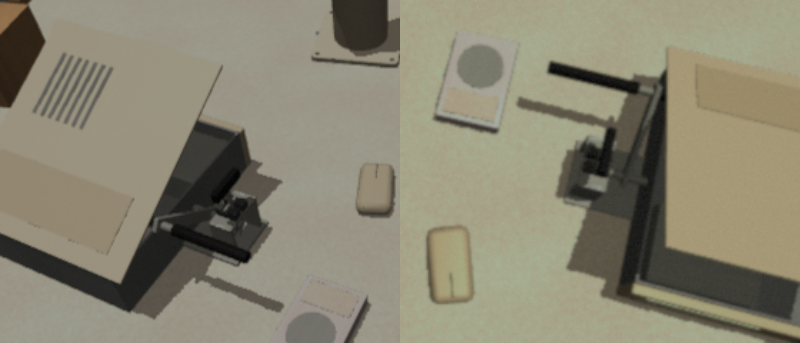

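Lid open. The handle's outer end is at (173.6,230) in the scene view and (305.7,123) in the top view; 2.443 rad predicts (173,230) and (305,122). The T lies along case x. Mouse (242,250) and disk (260,131) have not moved. Handing in.

```bash
python3 -c "
from workcell import workorder; print(workorder.job_done())"
```

```text
the job is handed in; nothing more can be done
None
```

The case is open for service and the job is handed in at 26.6 s on the robot's clock. `job_done` gives no verdict.

- **Plunger:** I pulled it up about 22 mm, turned it 89° anticlockwise and let it down into its notch. After release the T bar lay along the case's x axis at the notch height.
- **Lid stay:** I swung it by the handle past over-centre to the stop. In the last scene and top pictures, with the gripper clear, the handle end is within about 1 px of the 2.443 rad position. The lid is standing open.
- **Bystanders:** The mouse and hard disk are where they started, to about 1 px.
- **Contact:** The arm was clear at hand-in. The wrist force I read at the end of each call never exceeded about 12 N.

**What went wrong:** During the first half of the swing the pads rode about 12 mm up the handle, and pressing down did not reseat them. I loosened the grip to cage the bar, slid back down near upright and finished the swing that way. The tool also tilted up to about 4.7° during the swing, with no harm seen.

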